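# Lay a driver enclosure on the vacuum plate and hold it down

## Task

The grey driver enclosure stands on end on the bench with its back close against the edge of the vacuum plate. Tip it over onto its back on the plate, lid up, and push it fully home and square against the fence bar so that it covers the black suction pad; then turn the vacuum valve's lever a quarter turn to its stop, in line with the pipe, so that the plate holds it. Leave everything else on the bench where it is.

Things in the scene. Friction and masses are not known exactly. Their poses are not given: they have to be found in the camera images.
- plate: Fixed aluminium vacuum plate, 200 (its x) x 172 (its y) x 12 mm high. Origin: centre of its underside, on the bench; z up; the frame turns with the plate. Its -y edge (y -86) is the stop over which the box is tipped; the fence runs along its +y edge. A black suction pad, flush with the top, covers x -38 to 38, y -46 to 44.
- fence (a point): Middle of the foot of the fence's inner face (x 0, y 64, z 12 mm in the plate's frame; same axes). The fence is a bar along the whole +y edge, 22 mm thick (y 64 to 86), 24 mm high above the plate's top. A gauge stands on it near the +x end (x 80 to 101), reaching 79 mm over the bench. From its outer side the pipe runs along +y at x 0.
- enclosure: Loose grey box, 90 deep (its x) x 120 wide (y) x 140 mm tall (z), 0.55 to 0.95 kg. Origin: centre of the plain end on which it stands at the start; z towards the end with two black glands 23 mm long. +x points out of the lid, -x out of the plain back, which starts 2 to 5 mm from the plate's -y edge. About 3 N near the lid's top tips it; it balances at some 35 degrees, then falls by itself.
- back_head_edge (a point): Point of the enclosure: middle of the edge between its back and its gland end (x -45, y 0, z 140 mm in its frame). After tipping it lies some 10 to 50 mm short of the fence, the plain end overhanging the plate's -y edge; when home it meets the fence's foot. The glands pass above the fence.
- back_centre (a point): Point of the enclosure: centre of its back face (x -45, y 0, z 70 mm in its frame). 12 mm over the bench when it lies on the plate.
- valve_handle (a joint): Angle of the valve's lever, rad. 0: shut, lever across the pipe, pointing along the plate's +x; grows counter-clockwise seen from above to 1.571: open, at its hard stop, pointing along the plate's +y. Stiff (about 0.22 N m, some 4 N at the sleeve), stays where it is left. Starts between 0 and 0.2.
- valve_stem (a point): On the vertical turning axis of the brass ball valve, 60 mm over the bench, at x 0, y 148 mm in the plate's frame. The valve body (29 mm across) is below 37 mm, the pipe 22 mm over the bench; it goes on along +y to an elbow (33 mm high) into the bench at y 226.
- lever_end (a point): Middle of the lever's outer end, 88 mm from the valve's axis, 60 mm over the bench. The outer 52 mm of the lever is a grey sleeve 16 mm wide, its underside 55 and its top 65 mm over the bench.
- fan: Bystander: black cooling fan, 60 x 60 x 25 mm, lying on the robot's side of the plate. Origin: centre of its underside.
- led_strips: Bystander: two white LED boards lying on one another, 240 (x) x 45 x 6 mm, beyond the plate. Origin: centre of its underside.
- solder_reel: Bystander: grey reel standing on its flange, 52 mm across, 37 mm high, on the robot's side of the enclosure. Origin: centre of its underside.
- screwdriver: Bystander: screwdriver about 200 mm long, handle some 30 mm thick, lying on the robot's side of the valve. Origin: about its middle.
- bracket: Bystander: black steel U bracket, 150 (x) x 40 x 55 mm high, beyond the enclosure. Origin: centre of its underside.
- flux_bottle: Bystander: white bottle, 42 mm across, 85 mm high, to the robot's left. Origin: centre of its underside.
- fan2: Bystander: another black fan, 60 x 60 x 25 mm, to the robot's right. Origin: centre of its underside.
Things that resemble listed ones, but are neither listed nor needed, are in the scene too. Leave any pink look-alike of the enclosure alone.

How it is judged:
On the way, in this order (a step that is already met when the one before it is completed fails the run):
1. the enclosure is tipped over backwards onto the plate (angle between enclosure's own x axis and vertical below 0.7 rad and y of back_head_edge in the frame of fence above -0.12 m), for 0.02 s.
2. it is pushed home: gland end flush against the fence, square, over the suction pad (angle between enclosure's own x axis and vertical below 0.06 rad and height (world z) of back_centre below 0.016 m and y of back_head_edge in the frame of fence above -0.004 m and angle between the z axis of enclosure and the y axis of plate, either way round below 0.04 rad and x of back_head_edge in the frame of fence between -0.02 and 0.02 m), for 0.2 s.
3. the valve lever is turned to its open stop (value of joint valve_handle above 1.48 rad), for 0.2 s.
At the end, for the whole second after the job is handed in: The enclosure lies at rest flat on its back on the plate (lid up, within 0.06 rad), its gland end within 4 mm of the fence and square to it within 0.04 rad, its middle within 20 mm of the plate's middle line so that it covers the suction pad, and the valve lever is at its open stop (over 1.48 rad) (all of step 2 and height (world z) of back_centre above 0.007 m and value of joint valve_handle above 1.48 rad and linear speed of enclosure below 0.02 m/s and contact force between enclosure and plate above 2 N); the robot touches nothing.
It fails at once if a bystander is moved by more than 25 mm (distance of any of fan, led_strips, solder_reel, screwdriver, bracket, flux_bottle, fan2 from where it was at the start of the episode above 0.025 m).
It also fails if it takes over 61 s, if anything falls off the work surface, if the arm or the gripper's body presses on something with over 40 N, if the wrist force passes 120 N, or if a joint passes its speed limit or range.

## Robot

A 6-joint arm with a two-finger parallel gripper is mounted at the origin on the work surface. World frame = base frame: x ahead of the robot, y to its left, z up, the work surface at z = 0. Lengths are in m, angles in rad, forces in N, time in s.
With the tool pointing down it reaches from about 0.25 to 0.775 m from the base axis. Payload 4 kg.
Tool frame: the origin (TCP) lies on the centre line of the jaws, within the pads' length; the fingertips stand 17 mm ahead of it and the grasp point (between the pads) lies 2 mm behind it; z points along the fingers, y is the line along which they close (so a half turn about z gives the same grasp; the last joint's range is limited). The gripper opens to 94 mm and grips with 3 to 60 N. Pads are 16 mm wide; open, the fingers measure 119 mm over their backs; the gripper's body (75 mm by 177 mm) begins 78 mm behind the grasp point.
Start: joints at [-1.367, 0.087, 1.371, -0, 1.684, -0.103], TCP at [0.166, -0.524, 0.223] pointing down, gripper open.
Joint ranges: [-3.1, 3.1], [-0.76, 2.03], [0.27, 2.55], [-1.08, 4.22], [0.17, 2.65], [-2.57, 2.57]. Speed limits (rad/s): [2.79, 2.79, 3.14, 3.14, 3.14, 3.14].

## Interface

Orientations are given as [roll, pitch, yaw] about the fixed x, y, z axes, in that order (R = Rz(yaw) Ry(pitch) Rx(roll)).
In Python, from bench import robot gives the robot as it stands.
- The arm moves only by the tool servo_tool, never from a script. Its argument "plan" is a list of rows, each a list of 7 numbers: the shift along the tool's x, y, z normalised to -1 to 1, where 1 is 0.1 m, then the turn, a rotation vector about the tool's x, y, z normalised to -1 to 1, where 1 is pi/2 rad, then the finger opening in mm, from 0 to 94. In form: [[x, y, z, ax, ay, az, gripper], ...]. A call has 1 to 12 rows; each row is the pose to reach, as a shift and turn from the pose commanded when the call began, along the tool's axes at that moment; what a row does not reach only later rows make up. A row lasts 1/12 s, in which the tool goes at most 41.7 mm and 7.16 degrees, less where a joint would pass 70% of its speed; a pose out of reach is approached as far as the arm can. A call with a number of a shift or a turn outside -1 to 1 is refused whole. A call with a gripper value outside its range is refused whole. The fingers move at their own pace and stop on an object; the grip force is fixed at half the most. Time passes only in rows, so rows that repeat a pose let the fingers close. It gives the time, the measured TCP pose, the force, the opening and the grip force at its end, in the units of the state.
- robot.get_obs(): the state, without advancing time (a new reading comes with each control period).
- robot.snapshot(name): name is "scene" or "top" or "wrist"; returns the picture (480x640x3 uint8, red, green, blue); there is no depth.
- robot.camera_params(name): a dict with "camera_matrix" (3x3 intrinsics, pixels), "rvec" (rotation vector, rad) and "tvec" (3), from world to camera coordinates, as OpenCV has them; the wrist camera has in their place "tool_from_camera" (4x4, takes a point from camera to tool coordinates, whose origin is the TCP and whose axes are the flange's). Camera axes: x right, y down, z forward; pixel columns grow to the right and rows downward; lengths in m; the calibration is good to about 2 mm. A picture is of the moment at which its call begins: read the wrist's pose just before it. camera_params takes no time and is no camera call.
- robot.close_job(): hands the job in; it is judged then, once.
Trained networks look in the newest picture that a camera, given by its name, has taken for a name from the list of things; names that differ only in an ending like _2 or _b are one class to them, and where a whole thing is asked for, a point or a joint stands for the part that bears it (a point fixed in the world has none). Each returns a list of dicts, best first, with "conf" (0 to 1); they miss things now and then, are a little off and sometimes report something else, mostly with a low value. They report only what shows in the picture. A call takes as long as a camera call. They do not tell look-alikes from the thing itself.
- robot.find_in(thing, camera): "extent" ([centre column, centre row, width, height] in pixels, round what is visible of it).
The state is a dict: "time": time; "joint_positions": joint angles; "qvel": joint speeds; "joint_torque": joint torques, N m; "tool_pos": TCP position; "ee_rot": TCP orientation; "wrist_force": force on the tool from outside, world axes, zero at the start; "wrist_torque": the same for the moment, N m; "width": finger opening in m; "finger_force": force on a finger pad.
Only numpy, scipy, OpenCV 4.12 (cv2) and the standard library are available. Lean on these libraries where they do the work, as an engineer would, in place of code of your own. Each camera call takes 0.05 s, during which the arm holds its last target. There are 200 camera calls.

## Working session

There is one attempt and no reset: what is moved stays moved. The work goes in short steps, Python scripts to look and compute and a tool call to move; the robot and the scene stay as the last step left them, time stands still between calls to the robot, and variables do not carry over. Pictures are saved under pics/ and viewed, at most 10 in all, crops included, and the job is handed in when it is done.

Besides the shell and the picture viewer there is one more tool, called after ">>>" in YAML: its name, and indented under it one key for each argument. servo_tool: Moves the arm, as the interface text tells. Scaled input: -1 to 1 covers 0.1 m each way for a shift and pi/2 rad each way for a turn. Its arguments: {"type":"object","properties":{"plan":{"type":"array","items":{"type":"array","items":{"type":"number"}}}},"required":["plan"]}

```bash
mkdir -p pics; ls; python3 - <<'E'
from bench import robot
import cv2, numpy as np
for c in ("scene","top"):
    im=robot.snapshot(c); cv2.imwrite(f"pics/{c}0.png",im[:,:,::-1])
    p=robot.camera_params(c); R,_=cv2.Rodrigues(np.array(p["rvec"],float)); print(c,np.round(p["camera_matrix"],1).tolist(),np.round(-R.T@np.array(p["tvec"]).ravel(),3))
    for t in ("plate","enclosure","valve_handle","fan","solder_reel","screwdriver","bracket","flux_bottle","led_strips"):
        print(t,[(np.round(d["extent"]).tolist(),round(d["conf"],2)) for d in robot.find_in(t,c)][:3])
o=robot.get_obs(); print(o)
E
```

```text
pics
scene [[452.8, 0.0, 318.9], [0.0, 452.8, 235.6], [0.0, 0.0, 1.0]] [0.944 0.23  0.887]
plate [([343.0, 290.0, 159.0, 125.0], 0.81), ([182.0, 254.0, 56.0, 71.0], 0.36)]
enclosure [([275.0, 120.0, 53.0, 67.0], 0.81), ([245.0, 165.0, 65.0, 81.0], 0.8), ([274.0, 232.0, 72.0, 93.0], 0.66)]
valve_handle []
fan [([360.0, 229.0, 35.0, 29.0], 0.76), ([195.0, 159.0, 33.0, 25.0], 0.63)]
solder_reel [([302.0, 202.0, 18.0, 21.0], 0.61)]
screwdriver [([417.0, 285.0, 77.0, 53.0], 0.7)]
bracket [([181.0, 255.0, 56.0, 74.0], 0.9)]
flux_bottle [([302.0, 203.0, 20.0, 22.0], 0.7), ([522.0, 354.0, 35.0, 28.0], 0.64)]
led_strips [([268.0, 330.0, 96.0, 83.0], 0.86)]
top [[436.0, 0.0, 315.2], [0.0, 436.0, 239.3], [0.0, 0.0, 1.0]] [ 0.384 -0.045  1.078]
plate [([264.0, 223.0, 140.0, 95.0], 0.56)]
enclosure [([355.0, 229.0, 45.0, 63.0], 0.89), ([435.0, 282.0, 68.0, 44.0], 0.78), ([447.0, 364.0, 78.0, 62.0], 0.67)]
valve_handle [([232.0, 200.0, 7.0, 40.0], 0.67)]
fan [([490.0, 279.0, 29.0, 29.0], 0.95), ([296.0, 290.0, 26.0, 27.0], 0.83)]
solder_reel [([232.0, 199.0, 7.0, 45.0], 0.63), ([360.0, 287.0, 21.0
[... 308 characters left out ...]
.21)]
{'time': 1.0, 'joint_positions': array([-1.36711702e+00,  8.71964640e-02,  1.37070792e+00,  2.08347070e-05,
        1.68357204e+00, -1.03097826e-01]), 'qvel': array([ 0.00087989,  0.00107437,  0.00053893, -0.00062506,  0.00084387,
       -0.00183419]), 'joint_torque': array([ 6.50927414e-04, -3.40047669e+01, -3.02603066e+01,  7.18467962e-02,
        2.36722495e-02,  1.47060058e-05]), 'tool_pos': array([ 0.16610147, -0.52434371,  0.22250379]), 'ee_rot': array([ 3.14147491e+00, -8.63076053e-06,  3.06779481e-01]), 'wrist_force': array([-0.21788604,  0.02224892, -0.747758  ]), 'wrist_torque': array([ 0.02273467,  0.00954556, -0.06097581]), 'finger_force': 0.0, 'width': 0.09402363073979517}
```

View images.

View pics/top0.png

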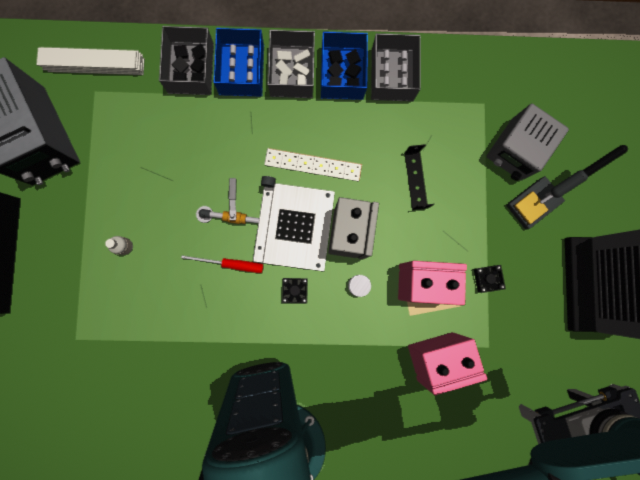

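View pics/scene0.png

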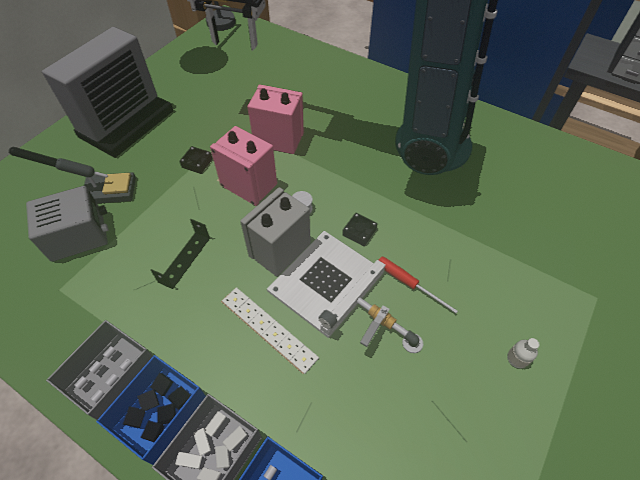

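The grey enclosure is at top (355,229) and scene (274,232). Two pink look-alikes stand at top (435,282) and (447,364). The plate is at top (295,227), with its gauge at (268,182) and the valve lever at (232,198) pointing away from the robot. Only the grey box is next to the plate edge, so I'll confirm it in an enlarged crop and measure there.

```bash
python3 - <<'E'
import cv2
im=cv2.imread("pics/top0.png")[160:290,190:390]
cv2.imwrite("pics/crop1.png",cv2.resize(im,None,fx=4,fy=4,interpolation=cv2.INTER_CUBIC))
E
```

```text
(no output)
```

View pics/crop1.png

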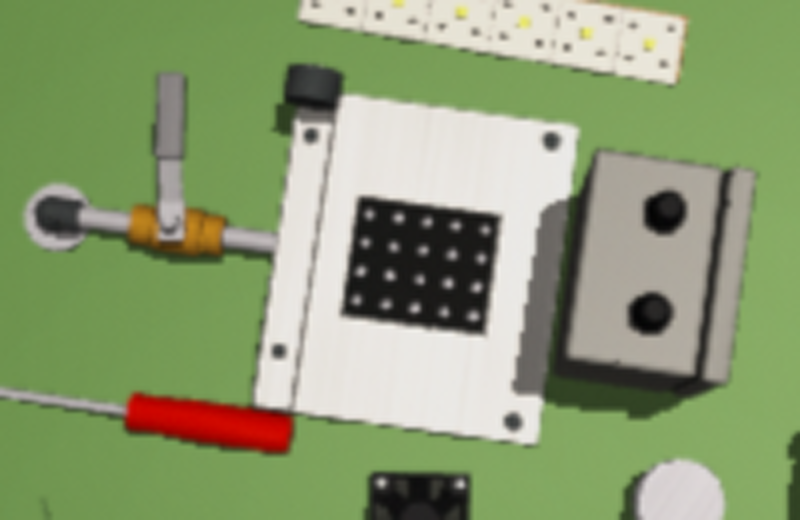

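The crop confirms the grey box. Its top corners are at crop (600,150), (567,360), (728,383) and (757,172), with two glands and the lid on the right. The pad corners are (360,197), (500,213), (486,333) and (343,316). The lever runs from (170,225) to (170,73). Next I'll turn these pixels into world positions.

```bash
cat > h.py <<'E'
import numpy as np, cv2
from scipy.spatial.transform import Rotation as Rn
from bench import robot
def px2w(c,uv,z):
    p=robot.camera_params(c); R,_=cv2.Rodrigues(np.array(p["rvec"],float)); t=np.array(p["tvec"],float).ravel()
    K=np.array(p["camera_matrix"]); C=-R.T@t
    d=R.T@np.linalg.inv(K)@np.array([uv[0],uv[1],1.]); return C+d*(z-C[2])/d[2]
def w2px(c,P):
    p=robot.camera_params(c)
    return cv2.projectPoints(np.array(P,float).reshape(-1,3),np.array(p["rvec"],float),np.array(p["tvec"],float),np.array(p["camera_matrix"],float),None)[0].reshape(-1,2)
def tool(P,yaw=None):
    "world point -> shift in tool axes /0.1m from the current pose"
    o=robot.get_obs(); R=Rn.from_euler("xyz",o["ee_rot"]).as_matrix()
    return R.T@(np.array(P)-o["tool_pos"])/0.1
E
python3 - <<'E'
from h import *
c=lambda u,v,z:px2w("top",(190+u/4-.375,160+v/4-.375),z)
# plate fit: model pts (plate frame) vs measured
M=np.array([[100,-86,12],[-100,-86,12],[-38,-46,12],[38,-46,12],[38,44,12],[-38,44,12]])/1000
U=[(578,125),(538,443),(486,333),(500,213),(360,197),(343,316)]
W=np.array([c(u,v,.012) for u,v in U])
A=M[:,:2]-M[:,:2].mean(0);B=W[:,:2]-W[:,:2].mean(0)
th=np.arctan2((A[:,0]*B[:,1]-A[:,1]*B[:,0]).sum(),(A*B).sum())
R=np.array([[np.cos(th),-np.sin(th)],[np.sin(th),np.cos(th)]]);o=W[:,:2].mean(0)-R@M[:,:2].mean(0)
print("plate",o.round(4),th, "res mm",((W[:,:2]-(M[:,:2]@R.T+o))*1000).round(1).tolist())
inP=lambda P:(R.T@(P[:2]-o)*1000).round(1)
for n,u,v,z in [("b+",600,150,.14),("b-",567,360,.14),("l-",728,383,.14),("l+",757,172,.14),("stem",170,225,.065),("lever",170,73,.065),("fanTop",470,475,.025),("fanTL",370,475,.025),("reel",680,505,.037),("sdr end",292,435,.015),("sdr end2",128,410,.015)]:
    P=c(u,v,z);print(n,P.round(4),"plate",inP(P))
print(inP(px2w("top",(360,287),.037)),"reel plate; bracket",px2w("top",(419,177),.05))
E
```

```text
plate [ 0.5266 -0.0169] -0.10262127293410973 res mm [[-0.6, 0.1], [0.2, 0.6], [1.1, 0.5], [0.3, 1.3], [-1.2, -1.5], [0.2, -1.1]]
b+ [ 0.5752 -0.1167  0.14  ] plate [ 58.6 -94.4]
b- [ 0.4596 -0.1008  0.14  ] plate [-58.1 -90.4]
l- [ 0.4492 -0.1881  0.14  ] plate [ -59.5 -178.3]
l+ [ 0.5653 -0.203   0.14  ] plate [  57.6 -181.2]
stem [0.5391 0.1286 0.065 ] plate [ -2.5 146. ]
lever [0.6297 0.1324 0.065 ] plate [ 87.3 159. ]
fanTop [ 0.398  -0.0505  0.025 ] plate [-124.5  -46.6]
fanTL [0.3966 0.0096 0.025 ] plate [-132.   13.]
reel [ 0.3829 -0.1758  0.037 ] plate [-126.7 -172.8]
sdr end [0.4199 0.0581 0.015 ] plate [-113.9   63.7]
sdr end2 [0.4327 0.1579 0.015 ] plate [-111.3  164.2]
[-129.3 -174. ] reel plate; bracket [ 0.64816215 -0.31518107  0.05      ]
```

>>> servo_tool:
  plan:
    - [0.35,-0.15,0,0,0,-0.08,60]
    - [0.7,-0.3,0,0,0,-0.16,60]
    - [1,-0.45,0,0,0,-0.24,60]
    - [1,-0.45,0,0,0,-0.32,60]
    - [1,-0.45,0,0,0,-0.4,60]
    - [1,-0.45,0,0,0,-0.48,60]
    - [1,-0.45,0,0,0,-0.56,60]
    - [1,-0.45,0,0,0,-0.64,60]
    - [1,-0.45,0,0,0,-0.7,60]
    - [1,-0.45,0,0,0,-0.739,60]

```text
time: 1.83
tool_pos: [0.2479, -0.4512, 0.2225]
ee_rot: [3.142, 0.0, 1.472]
wrist_force: [-0.0, -0.2, -0.3]
width: 0.0599
finger_force: 0.0
```

>>> servo_tool:
  plan:
    - [0.29,0.26,0,0,0,0,60]
    - [0.58,0.52,0,0,0,0,60]
    - [0.86,0.78,0,0,0,0,60]

```text
time: 2.08
tool_pos: [0.3348, -0.3731, 0.2226]
ee_rot: [3.141, 0.0, 1.465]
wrist_force: [1.2, -0.3, 0.7]
width: 0.0599
finger_force: 0.0
```

>>> servo_tool:
  plan:
    - [0.29,0.26,0,0,0,0,60]
    - [0.58,0.52,0,0,0,0,60]
    - [0.86,0.78,0,0,0,0,60]

```text
time: 2.33
tool_pos: [0.4219, -0.2947, 0.2228]
ee_rot: [3.141, 0.0, 1.467]
wrist_force: [0.3, -1.0, -0.6]
width: 0.0598
finger_force: 0.0
```

>>> servo_tool:
  plan:
    - [0.29,0.26,0,0,0,0,60]
    - [0.58,0.52,0,0,0,0,60]
    - [0.86,0.78,0,0,0,0,60]
    - [0.86,0.78,0,0,0,0,60]
    - [0.86,0.78,0,0,0,0,60]

```text
time: 2.75
tool_pos: [0.5081, -0.2173, 0.2221]
ee_rot: [-3.141, 0.0, 1.471]
wrist_force: [-0.3, 0.2, 0.4]
width: 0.06
finger_force: 0.0
```

>>> servo_tool:
  plan:
    - [-0.05,0,0.3,0,0,0,60]
    - [-0.05,0,0.6,0,0,0,60]
    - [-0.05,0,0.95,0,0,0,60]
    - [-0.05,0,0.95,0,0,0,60]

```text
time: 3.08
tool_pos: [0.5011, -0.2226, 0.1195]
ee_rot: [-3.127, -0.005, 1.465]
wrist_force: [-0.7, 0.4, -1.8]
width: 0.0599
finger_force: 0.0
```

```bash
python3 - <<'E'
from h import *
a=robot.snapshot("top")[150:310,190:430,::-1]; b=robot.snapshot("scene")[150:310,200:440,::-1]
cv2.imwrite("pics/v2.png",cv2.resize(np.hstack([a,b]),None,fx=1.66,fy=1.66,interpolation=cv2.INTER_CUBIC))
E
```

```text
(no output)
```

View pics/v2.png

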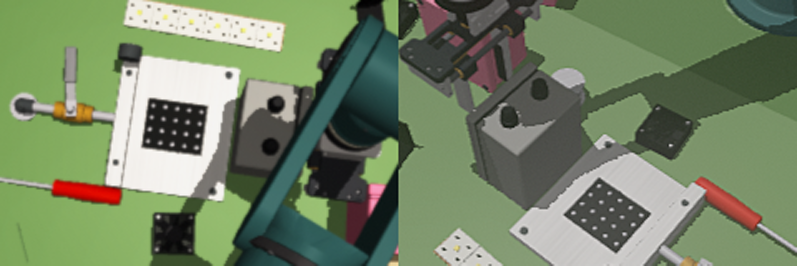

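Both views show the gripper behind the lid with the box still unmoved. I'll push the lid's top now.

>>> servo_tool:
  plan:
    - [0.08,0,0,0,0,0,60]
    - [0.14,0,0,0,0,0,60]
    - [0.19,0,0,0,0,0,60]
    - [0.24,0,0,0,0,0,60]
    - [0.29,0,0,0,0,0,60]
    - [0.34,0,0,0,0,0,60]
    - [0.39,0,0,0,0,0,60]
    - [0.44,0,0,0,0,0,60]
    - [0.49,0,0,0,0,0,60]
    - [0.54,0,0,0,0,0,60]

```text
time: 4.02
tool_pos: [0.5145, -0.174, 0.1334]
ee_rot: [3.132, 0.011, 1.467]
wrist_force: [-4.1, -11.3, 14.9]
width: 0.0596
finger_force: 7.5
```

```bash
python3 - <<'E'
from h import *
a=robot.snapshot("top")[150:310,230:430,::-1]; b=robot.snapshot("scene")[140:300,200:400,::-1]
cv2.imwrite("pics/v3.png",cv2.resize(np.hstack([a,b]),None,fx=2,fy=2,interpolation=cv2.INTER_CUBIC))
o=robot.get_obs();print(o["wrist_force"],o["tool_pos"],o["ee_rot"],o["wrist_torque"])
E
```

```text
[-0.93962216 -7.2567045   9.36300762] [ 0.51477619 -0.17331561  0.13361894] [3.13156301 0.00989015 1.46750049] [-1.39868472  0.16021756 -0.06151521]
```

View pics/v3.png

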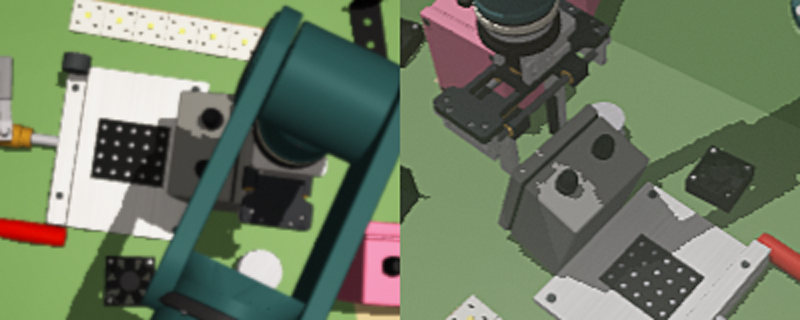

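The box is tilted about 20–25° over the plate edge with the fingers on its lid. Continue pushing.

>>> servo_tool:
  plan:
    - [0.05,0,0,0,0,0,60]
    - [0.1,0,0,0,0,0,60]
    - [0.15,0,0,0,0,0,60]
    - [0.2,0,0,0,0,0,60]
    - [0.25,0,0,0,0,0,60]
    - [0.28,0,0,0,0,0,60]
    - [0.28,0,0,0,0,0,60]

```text
time: 4.7
tool_pos: [0.5182, -0.1429, 0.1335]
ee_rot: [3.131, 0.004, 1.468]
wrist_force: [0.2, -0.4, 0.7]
width: 0.0598
finger_force: 0.2
```

>>> servo_tool:
  plan:
    - [0.05,0,0,0,0,0,60]
    - [0.1,0,0,0,0,0,60]
    - [0.1,0,0,0,0,0,60]
    - [0.0,0,0,0,0,0,60]
    - [-0.3,0,0,0,0,0,60]
    - [-0.6,0,0,0,0,0,60]
    - [-0.9,0,0,0,0,0,60]
    - [-0.9,0,0,0,0,0,60]

```text
time: 5.37
tool_pos: [0.5044, -0.2362, 0.1264]
ee_rot: [-3.14, 0.002, 1.463]
wrist_force: [0.2, 0.4, -0.5]
width: 0.0599
finger_force: 0.0
```

```bash
python3 - <<'E'
from h import *
a=robot.snapshot("top")[150:310,230:430,::-1]; b=robot.snapshot("scene")[150:310,200:400,::-1]
cv2.imwrite("pics/v4.png",cv2.resize(np.hstack([a,b]),None,fx=2,fy=2,interpolation=cv2.INTER_CUBIC))
o=robot.get_obs();print(o["wrist_force"],o["tool_pos"],o["ee_rot"])
E
```

```text
[-0.20740094  0.59919618 -0.432396  ] [ 0.50501471 -0.2323041   0.12639656] [-3.13954938e+00 -1.45096697e-03  1.46532171e+00]
```

View pics/v4.png

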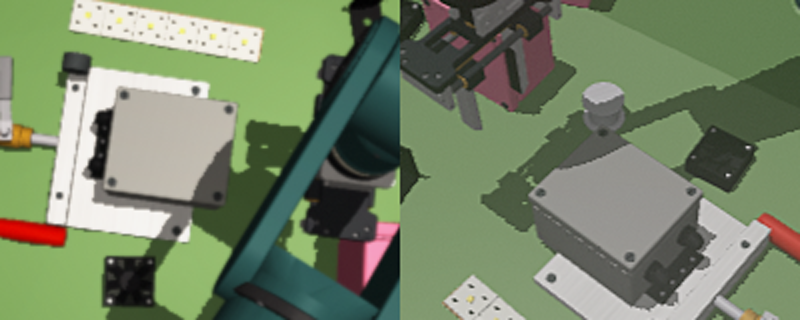

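The box lies lid up on the plate, about 20–30 mm short of the fence, with top-view lid corners at about (289.5,194), (349,201), (342.5,254) and (282.5,246). Next I'll measure the lid in the plate frame.

```bash
cat >> h.py <<'E'
th=-0.1026; o0=np.array([.5266,-.0169]); RP=np.array([[np.cos(th),-np.sin(th)],[np.sin(th),np.cos(th)]])
inP=lambda P:(RP.T@(np.array(P)[:2]-o0)*1000).round(1)
P2W=lambda x,y:RP@np.array([x,y])/1000+o0
def topP(uv,z): return inP(px2w("top",uv,z))
E
python3 - <<'E'
from h import *
for u,v in [(119,88),(238,102),(225,208),(105,192)]: print(topP((230+u/2-.25,150+v/2-.25),.102))
print("tcp",inP(robot.get_obs()["tool_pos"]))
E
```

```text
[59.5 18.2]
[  60.9 -118. ]
[ -61.  -117.6]
[-60.1  18.3]
tcp [   0.6 -216.5]
```

>>> servo_tool:
  plan:
    - [0.3,0,0,0,0,0,80]
    - [0.65,0,0,0,0,0,80]
    - [0.65,0,0.2,0,0,0,80]
    - [0.65,0,0.45,0,0,0,80]
    - [0.65,0,0.71,0,0,0,80]
    - [0.65,0,0.71,0,0,0,80]
    - [0.7,0,0.71,0,0,0,80]
    - [0.75,0,0.71,0,0,0,80]
    - [0.8,0,0.71,0,0,0,80]
    - [0.85,0,0.71,0,0,0,80]
    - [0.9,0,0.71,0,0,0,80]

```text
time: 6.38
tool_pos: [0.5165, -0.1433, 0.0585]
ee_rot: [3.137, 0.004, 1.468]
wrist_force: [-0.2, -6.8, 2.5]
width: 0.08
finger_force: 3.4
```

>>> servo_tool:
  plan:
    - [0.04,0,0,0,0,0,80]
    - [0.08,0,0,0,0,0,80]
    - [0.12,0,0,0,0,0,80]
    - [0.16,0,0,0,0,0,80]
    - [0.2,0,0,0,0,0,80]
    - [0.24,0,0,0,0,0,80]
    - [0.28,0,0,0,0,0,80]
    - [0.32,0,0,0,0,0,80]
    - [0.36,0,0,0,0,0,80]
    - [0.36,0,0,0,0,0,80]

```text
time: 7.22
tool_pos: [0.52, -0.1077, 0.0584]
ee_rot: [3.138, 0.004, 1.467]
wrist_force: [-1.0, -4.9, 2.6]
width: 0.0799
finger_force: 2.4
```

>>> servo_tool:
  plan:
    - [0.03,0,0,0,0,0,80]
    - [0.06,0,0,0,0,0,80]
    - [0.09,0,0,0,0,0,80]

```text
time: 7.47
tool_pos: [0.5201, -0.1038, 0.059]
ee_rot: [3.138, 0.014, 1.466]
wrist_force: [-6.7, -22.3, 7.7]
width: 0.08
finger_force: 11.8
```

>>> servo_tool:
  plan:
    - [0.01,0,0,0,0,0,80]
    - [0.02,0,0,0,0,0,80]
    - [0.02,0,0,0,0,0,80]
    - [0.02,0,0,0,0,0,80]

```text
time: 7.8
tool_pos: [0.5199, -0.1036, 0.0594]
ee_rot: [3.139, 0.016, 1.464]
wrist_force: [-7.5, -21.2, 5.9]
width: 0.0797
finger_force: 10.9
```

>>> servo_tool:
  plan:
    - [-0.2,0,0,0,0,0,80]
    - [-0.5,0,0,0,0,0,60]
    - [-0.6,0,-0.3,0,0,0,20]
    - [-0.6,0,-0.7,0,0,0,0]
    - [-0.6,0,-1,0,0,0,0]
    - [-0.6,0,-1,0,0,0,0]

```text
time: 8.3
tool_pos: [0.5175, -0.1563, 0.1651]
ee_rot: [3.127, 0.003, 1.467]
wrist_force: [0.8, -0.1, 1.2]
width: 0.05
finger_force: 0.0
```

```bash
python3 - <<'E'
from h import *
a=robot.snapshot("top")[160:280,190:390,::-1]; b=robot.snapshot("scene")[200:380,240:440,::-1]
cv2.imwrite("pics/v5.png",cv2.resize(a,None,fx=4,fy=4,interpolation=cv2.INTER_CUBIC))
print(robot.get_obs()["tool_pos"])
E
```

```text
[ 0.51481203 -0.15498053  0.15871007]
```

View pics/v5.png

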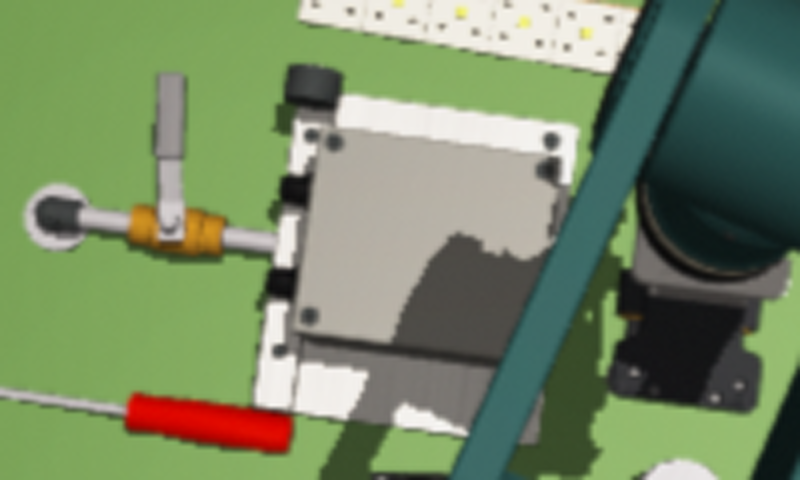

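The box appears to be against the fence. Its lid corners are at crop (320,127), (293,336) and (562,158), and the glands are over the bar. I'll check the numbers.

```bash
python3 - <<'E'
from h import *
for u,v in [(320,127),(293,336),(565,158)]: print(topP((190+u/4-.375,160+v/4-.375),.102))
# expected pixels for home (lid z .102): head corners y=64
for x,y in [(60,64),(-60,64),(60,-76),(-60,-76)]:
    p=w2px("top",[[*P2W(x,y),.102]])[0]; print(x,y,((p-[190,160]+.375)*4).round(0))
E
```

```text
[59.2 63.1]
[-60.9  62. ]
[ 59.4 -77.2]
60 64 [319. 125.]
-60 64 [290. 334.]
60 -76 [563. 157.]
-60 -76 [537. 365.]
```

```bash
python3 - <<'E'
from h import *
o=robot.get_obs(); t=inP(o["tool_pos"]); print(t,o["tool_pos"][2],o["ee_rot"][2],o["width"],o["joint_positions"].round(2))
print("to start (65,130): tool x,y",(130-t[1])/100,(65-t[0])/100)
for f in np.linspace(0.13,1.571,10):
    d=8+12.5*np.sin(f)+8*np.cos(f); r=63
    x=r*np.cos(f)+d*np.sin(f); y=148+r*np.sin(f)-d*np.cos(f); print(round(f,2),"rel start tool x,y",round((y-130)/100,2),round((x-65)/100,2))
E
```

```text
[   2.4 -138.6] 0.1587100704631794 1.4678419608461784 0.042207505984600706 [-0.4   0.08  1.51  0.    1.55 -0.3 ]
to start (65,130): tool x,y 2.6860000000000004 0.626
0.13 rel start tool x,y 0.09 -0.0
0.29 rel start tool x,y 0.18 0.01
0.45 rel start tool x,y 0.27 0.01
0.61 rel start tool x,y 0.36 -0.01
0.77 rel start tool x,y 0.46 -0.04
0.93 rel start tool x,y 0.55 -0.09
1.09 rel start tool x,y 0.63 -0.16
1.25 rel start tool x,y 0.71 -0.24
1.41 rel start tool x,y 0.77 -0.34
1.57 rel start tool x,y 0.81 -0.45
```

>>> servo_tool:
  plan:
    - [0.3,0.07,0,0,0,0,0]
    - [0.6,0.14,0,0,0,0,0]
    - [0.9,0.21,0,0,0,0,0]

```text
time: 8.65
tool_pos: [0.5429, -0.0663, 0.1543]
ee_rot: [-3.138, -0.001, 1.466]
wrist_force: [0.3, -0.3, 0.5]
width: 0.0222
finger_force: 0.0
```

>>> servo_tool:
  plan:
    - [0.3,0.07,0,0,0,0,0]
    - [0.6,0.14,0,0,0,0,0]
    - [0.9,0.21,0,0,0,0,0]

```text
time: 8.9
tool_pos: [0.573, 0.0218, 0.154]
ee_rot: [-3.137, -0.0, 1.468]
wrist_force: [0.9, 0.4, 0.1]
width: 0.0027
finger_force: 0.0
```

>>> servo_tool:
  plan:
    - [0.3,0.07,0,0,0,0,0]
    - [0.6,0.14,0,0,0,0,0]
    - [0.89,0.21,0,0,0,0,0]
    - [0.89,0.21,0,0,0,0,0]
    - [0.89,0.21,0,0,0,0,0]

```text
time: 9.32
tool_pos: [0.6029, 0.1077, 0.1539]
ee_rot: [-3.137, 0.001, 1.471]
wrist_force: [0.7, 0.1, 0.5]
width: 0.0005
finger_force: 0.0
```

```bash
python3 - <<'E'
from h import *
o=robot.get_obs(); print(inP(o["tool_pos"]),o["tool_pos"][2],o["ee_rot"],o["width"])
E
```

```text
[ 63.1 131.7] 0.15385760683931066 [-3.13698460e+00  9.16283897e-04  1.47085975e+00] 0.0005106132883562868
```

>>> servo_tool:
  plan:
    - [-0.02,0.02,0.3,0,0,0,0]
    - [-0.02,0.02,0.6,0,0,0,0]
    - [-0.02,0.02,0.92,0,0,0,0]
    - [-0.02,0.02,0.92,0,0,0,0]
    - [-0.02,0.02,0.92,0,0,0,0]

```text
time: 9.73
tool_pos: [0.6033, 0.1026, 0.0616]
ee_rot: [-3.135, 0.002, 1.466]
wrist_force: [0.6, 1.4, -0.4]
width: 0.0004
finger_force: 0.0
```

>>> servo_tool:
  plan:
    - [0.09,0,0,0,0,0,0]
    - [0.18,0.01,0,0,0,0,0]
    - [0.27,0.01,0,0,0,0,0]
    - [0.36,-0.01,0,0,0,0,0]
    - [0.46,-0.04,0,0,0,0,0]
    - [0.55,-0.09,0,0,0,0,0]
    - [0.63,-0.16,0,0,0,0,0]
    - [0.71,-0.24,0,0,0,0,0]
    - [0.77,-0.34,0,0,0,0,0]
    - [0.81,-0.45,0,0,0,0,0]
    - [0.81,-0.45,0,0,0,0,0]

```text
time: 10.65
tool_pos: [0.5707, 0.1906, 0.0679]
ee_rot: [3.136, -0.002, 1.469]
wrist_force: [0.8, 0.7, 0.0]
width: 0.0003
finger_force: 0.0
```

>>> servo_tool:
  plan:
    - [0,-0.03,0,0,0,0,0]
    - [0,-0.06,0,0,0,0,0]
    - [0,-0.06,0,0,0,0,0]

```text
time: 10.9
tool_pos: [0.5693, 0.1908, 0.0679]
ee_rot: [3.127, -0.005, 1.467]
wrist_force: [10.6, 0.6, -0.6]
width: 0.0003
finger_force: 4.8
```

```bash
python3 - <<'E'
from h import *
o=robot.get_obs(); print(inP(o["tool_pos"]),o["wrist_force"])
a=robot.snapshot("scene")[230:390,280:480,::-1]
cv2.imwrite("pics/v6.png",cv2.resize(a,None,fx=3,fy=3,interpolation=cv2.INTER_CUBIC))
E
```

```text
[ 21.2 211. ] [10.63418469  0.6389807  -0.58975027]
```

View pics/v6.png

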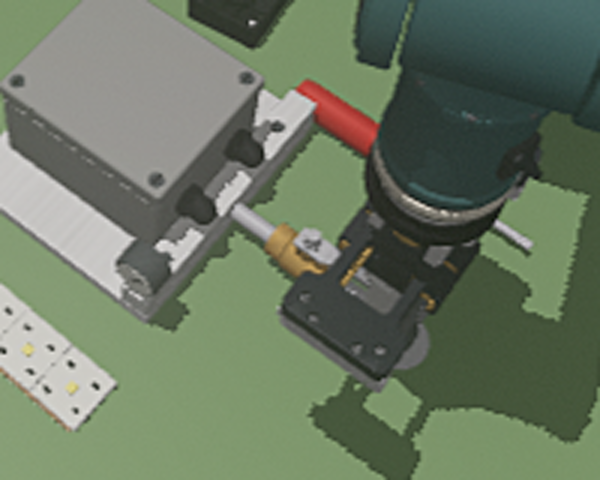

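The lever is in line with the pipe, and the 10.6 N stall shows it is on its stop. I'll withdraw and verify.

>>> servo_tool:
  plan:
    - [0,0.15,0,0,0,0,0]
    - [0,0.35,0,0,0,0,0]
    - [0,0.4,-0.4,0,0,0,0]
    - [0,0.6,-0.8,0,0,0,0]
    - [0,0.9,-1,0,0,0,0]
    - [0.3,1,-1,0,0,0,0]
    - [0.6,1,-1,0,0,0,0]
    - [0.6,1,-1,0,0,0,0]

```text
time: 11.62
tool_pos: [0.6699, 0.2444, 0.1653]
ee_rot: [3.141, -0.005, 1.472]
wrist_force: [-0.9, -1.0, -0.3]
width: 0.0007
finger_force: 0.0
```

```bash
python3 - <<'E'
from h import *
a=robot.snapshot("top")[150:300,170:370,::-1]
cv2.imwrite("pics/v7.png",cv2.resize(a,None,fx=4,fy=4,interpolation=cv2.INTER_CUBIC))
o=robot.get_obs();print(o["tool_pos"],o["wrist_force"],o["time"])
E
```

```text
[0.66932178 0.24195886 0.16465965] [-0.51820925 -0.82876002 -0.40022668] 11.6667
```

View pics/v7.png

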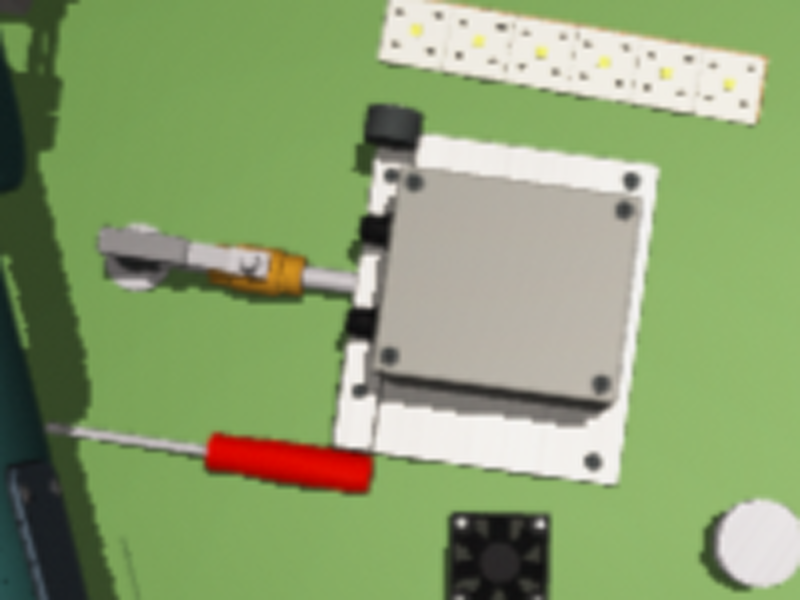

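The lever lies along the pipe, from (250,265) to its end at (101,242). The lid corners are at (398,165), (641,197), (612,400) and (373,372), and the bystanders are unmoved. I'll check the angles.

```bash
python3 - <<'E'
from h import *
f=lambda u,v,z:topP((170+u/4-.375,150+v/4-.375),z)
s=f(252,264,.065);e=f(101,242,.065);print(s,e,"angle",np.arctan2(e[1]-s[1],e[0]-s[0]), np.arctan2(e[1]-148,e[0]))
for u,v in [(398,165),(641,197),(612,400),(373,372)]: print(f(u,v,.102))
E
```

```text
[ -1.7 145. ] [-1.00e-01  2.34e+02] angle 1.5528207350577223 1.5719591169685085
[60.1 64.4]
[ 59.7 -74.9]
[-57.3 -72.7]
[-58.6  62.3]
```

```bash
python3 -c "
from bench import robot
print(robot.close_job())"
```

```text
the job is handed in; nothing more can be done
None
```

The job is handed in; no verdict came back, but my last pictures show the enclosure lid up and square against the fence over the pad, the valve lever on its open stop, and the bystanders in view unmoved.

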